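# Clear the used weighing bottle out of the reagent tray

## Task

The used weighing bottle, the little low one with a knobbed lid, has to go to the wash pail, but it stands at the back of the grey reagent tray behind and beside three tall bottles. Stand the three tall bottles on the black rubber mat, then lower the weighing bottle upright into the steel pail until you feel it touch the insert plate inside, and let go without dropping it; then put the three bottles back in the tray, each exactly where it stood. Keep everything upright, never let anything fall, and leave the mortar, the flask and the glass dish alone.

Things in the scene. Friction and masses are not known exactly. Their poses are not given: they have to be found in the camera images.
- amber_bottle: Tallest bottle, loose, brown glass, round, 50 mm diameter, 150 mm tall, 0.15-0.3 kg. Origin: centre of its underside, z up its axis. Straight sides to 106 mm up, shoulder narrowing to 26 mm diameter at 122 mm; black screw cap 30 mm diameter from 124 to 150 mm, to grip by. Starts in one of the tray's four places.
- stoppered_bottle: Middle tall bottle, loose, clear glass with greenish ground-glass stopper (fast), round, 50 mm diameter, 141 mm tall, 0.17-0.33 kg. Origin: centre of its underside, z up its axis. Straight sides to 102 mm up, shoulder and 30 mm collar up to 119 mm; round stopper head 26 mm diameter from 121 to 141 mm, to grip by. Starts in one of the tray's four places.
- poly_bottle: Shortest of the three tall bottles, loose, white plastic, round, 50 mm diameter, 132 mm tall, 0.11-0.22 kg. Origin: centre of its underside, z up its axis. Straight sides to 105 mm up, narrowing to 34 mm diameter at 110 mm; wide white ribbed screw cap 36 mm diameter from 110 to 132 mm, to grip by. Starts in one of the tray's four places.
- weighing_bottle: Low clear-glass weighing bottle, loose, round, 52 mm tall, 0.06-0.13 kg, lid fast. Origin: centre of its underside, z up. Dish 46 mm diameter to 26 mm up, lid flange 50 mm diameter to 35 mm up, lid knob 16 mm diameter from 35 to 52 mm, to grip by. Starts in the tray's far row; the tall bottles fill the three other places, leaving no room for a gripper to get down to the knob.
- tray: Fixed grey plastic tray, 162 x 162 mm, rim 22 mm high and 4 mm thick, inner floor 4 mm above the bench. Origin: centre of its underside; x (away from the robot, turned up to 0.35 rad) and y along its sides. Four standing places centred near x = +-30, y = +-30 mm, so about 10 mm is left between neighbouring bottles.
- mat: Fixed flat black rubber mat, 290 mm (its x) by 120 mm (its y), 3 mm thick: the side area for the three tall bottles. Origin: centre of its underside. It lies left or right of the tray.
- pail: Fixed open steel pail, opaque, 110 mm high, 158 mm outside diameter at the rim, 144 mm at the foot, wall 4 mm. Origin: centre of its underside. Inside, a rigid flat perforated insert plate spans it at a height that differs each time: top face 40 to 70 mm above the origin (70 to 40 mm below the rim). It stands on the other side of the tray from the mat.
- mortar: Bystander: white porcelain mortar with its pestle in it (one piece), 92 mm diameter, 55 mm high (pestle tip 85 mm), loose, beyond the tray. Origin: centre of its underside.
- flask: Bystander: clear conical flask, 80 mm diameter, 122 mm tall, loose, beyond the tray. Origin: centre of its underside.
- dish: Bystander: covered flat glass dish, 92 mm diameter, 18 mm high, loose, beyond the tray. Origin: centre of its underside.
There are look-alikes about, which are no part of the job. What is shaped like the poly_bottle but red or yellow is not meant.

How it is judged:
By the outcome, as a careful person would: the job done as asked, in the order asked, and still so for the second after the job is handed in, with the robot touching nothing.
It also fails if it takes over 141 s, if anything falls off the work surface, if the arm or the gripper's body presses on something with over 40 N, if the wrist force passes 120 N, or if a joint passes its speed limit or range.

## Robot

A 6-joint arm with a two-finger parallel gripper is mounted at the origin on the work surface. World frame = base frame: x ahead of the robot, y to its left, z up, the work surface at z = 0. Lengths are in m, angles in rad, forces in N, time in s.
With the tool pointing down it reaches from about 0.35 to 0.925 m from the base axis. Payload 6.4 kg.
Tool frame: the origin (TCP) lies at the very end of the fingers, on their centre line; the grasp point (between the pads) lies 19 mm behind it; z points along the fingers, y is the line along which they close (so a half turn about z gives the same grasp; the last joint's range is limited). The gripper opens to 94 mm and grips with 3 to 60 N. Pads are 16 mm wide; open, the fingers measure 119 mm over their backs; the gripper's body (75 mm by 177 mm) begins 78 mm behind the grasp point.
Start: joints at [0.971, 0.245, 1.558, -0, 1.339, -0.174], TCP at [0.268, 0.592, 0.205] pointing down, gripper open.
Joint ranges: [-3.13, 3.13], [-1.02, 2.26], [0.13, 2.54], [-0.95, 4.09], [0.21, 2.88], [-2.74, 2.74]. Speed limits (rad/s): [2.57, 2.57, 3.14, 3.14, 3.14, 3.14].

## Interface

Orientations are given as a unit quaternion [w, x, y, z].
In Python, from workcell import get_state, get_image, get_calibration, sign_off gives the robot as it stands.
- The arm moves only by the tool apply_moves, never from a script. Its argument "rows" is a list of rows, each an object with "hand": the opening, from 0 (shut) to 1 (fully open); "travel": the shift along the tool's x, y, z in cm, a list of three; "turn": the turn about the tool's z in degrees. A call has 1 to 10 rows; each row is the pose to reach, as a shift and turn from the pose commanded when the call began, along the tool's axes at that moment; what a row does not reach only later rows make up. A row lasts 1/12 s, in which the tool goes at most 41.7 mm and 7.16 degrees, less where a joint would pass 70% of its speed; a pose out of reach is approached as far as the arm can. A call with a gripper value outside its range is refused whole. The fingers move at their own pace and stop on an object; "grip_force" is the grip in N (left out, the last holds). Time passes only in rows, so rows that repeat a pose let the fingers close. It gives the time, the measured TCP pose, the force, the opening and the grip force at its end, in the units of the state.
- get_state(): the state, without advancing time (a new reading comes with each control period).
- get_image(name): name is "scene" or "top"; returns the picture (480x640x3 uint8, red, green, blue); there is no depth.
- get_calibration(name): a dict with "vfov" (degrees; the focal length in pixels is half the picture's height over the tangent of half this angle, whatever the lens; pixels are square), "cx", "cy" (the principal point, pixels), "dist" ([k1, k2, p1, p2, k3] as OpenCV has them; the pictures are not rectified), "position" and "rotation" of the camera in the world. Camera axes: x right, y down, z forward; pixel columns grow to the right and rows downward; lengths in m; the calibration is good to about 2 mm. A picture is of the moment at which its call begins. get_calibration takes no time and is no camera call.
- sign_off(): hands the job in; it is judged then, once.
The state is a dict: "t": time; "joint_pos": joint angles; "qd": joint speeds; "tau": joint torques, N m; "eef_pos": TCP position; "orientation": TCP orientation; "force": force on the tool from outside, world axes, zero at the start; "moment": the same for the moment, N m; "grip_width": finger opening in m; "grip_force": force on a finger pad.
Only numpy, scipy, OpenCV 4.12 (cv2) and the standard library are available. Lean on these libraries where they do the work, as an engineer would, in place of code of your own. Each camera call takes 0.05 s, during which the arm holds its last target. There are 200 camera calls.

## Working session

There is one attempt and no reset: what is moved stays moved. The work goes in short steps, Python scripts to look and compute and a tool call to move; the robot and the scene stay as the last step left them, time stands still between calls to the robot, and variables do not carry over. Pictures are saved under pics/ and viewed, at most 14 in all, crops included, and the job is handed in when it is done.

Besides the shell and the picture viewer there is one more tool, called after "Request:" in YAML: its name, and indented under it one key for each argument. apply_moves: Moves the arm, as the interface text tells. Its arguments: {"type":"object","properties":{"rows":{"type":"array","items":{"type":"object","properties":{"hand":{"type":"number"},"travel":{"type":"array","items":{"type":"number"}},"turn":{"type":"number"}}}},"grip_force":{"type":"number"}},"required":["rows"]}

```bash
ls; mkdir -p pics; python3 - <<'E'
from workcell import *
import cv2
for n in("scene","top"):
    cv2.imwrite(f"pics/{n}0.png",get_image(n)[:,:,::-1]); print(n,get_calibration(n))
print(get_state())
E
```

```text
pics
scene {'vfov': 53.796643687450434, 'cx': 320.0158255787694, 'cy': 237.31421589707998, 'dist': array([-0.00301234,  0.        ,  0.        ,  0.        ,  0.        ]), 'position': array([1.15067903, 0.11912216, 0.57904648]), 'rotation': array([-0.25403123,  0.57405101,  0.7130407 , -0.31226037])}
top {'vfov': 52.21678349999711, 'cx': 321.31768862063683, 'cy': 243.40154704292112, 'dist': array([-0.01967472,  0.        ,  0.        ,  0.        ,  0.        ]), 'position': array([0.4546798 , 0.00729115, 0.88516579]), 'rotation': array([ 0.04530871, -0.69962662,  0.7101728 , -0.06422081])}
{'t': 0.1, 'joint_pos': array([ 9.70905986e-01,  2.45725132e-01,  1.55886410e+00, -3.88937381e-05,
        1.33872614e+00, -1.74086495e-01]), 'qd': array([-0.00100998, -0.00236177, -0.00264863, -0.00017032, -0.00077486,
        0.00233044]), 'tau': array([-1.32799305e-04, -4.16917169e+01, -3.15523803e+01,  6.86978898e-02,
        3.10006680e-02, -4.95034806e-05]), 'eef_pos': array([0.26817176, 0.59150924, 0.20448284]), 'orientation': array([-3.07555876e-04,  2.11292723e-01,  9.77422449e-01, -8.04803237e-04]), 'force': array([ 0.18942648,  0.04809888, -0.85567808]), 'moment': array([ 0.00750756, -0.0455305 , -0.01889187]), 'grip_force': 0.0, 'grip_width': 0.0938002169016327}
```

View pics/scene0.png

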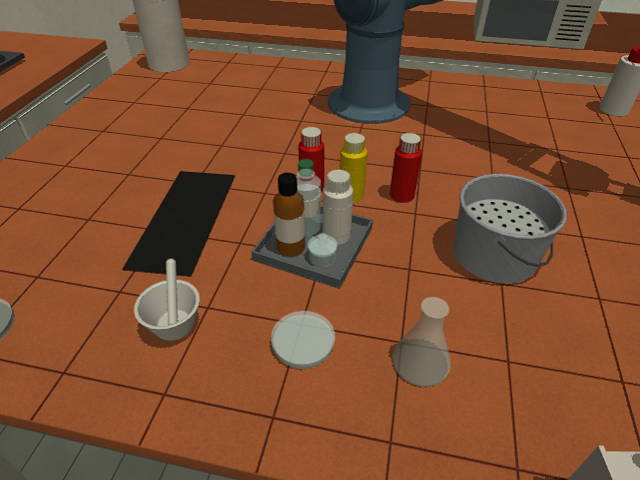

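View pics/top0.png

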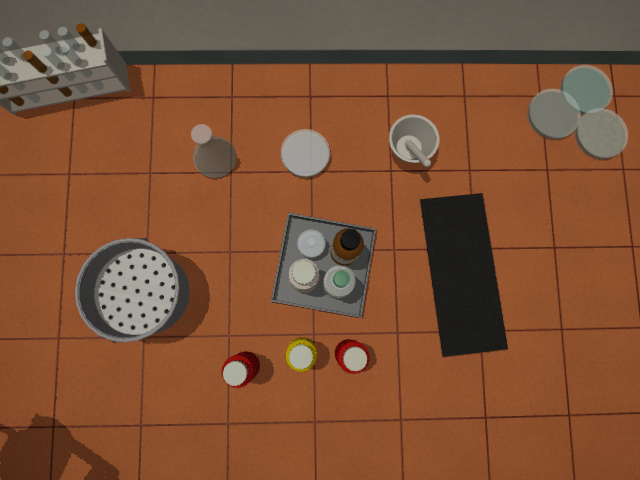

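The top view shows:
- The tray, with amber cap at (350,239), stopper at (341,279), poly cap at (304,268) and weighing-bottle knob at (311,242).
- The mat to the right, at about (463,275), which is −y.
- The pail to the left, rim centre at about (133,290).

The red and yellow bottles are look-alikes. Next I measure by colour masks and ray casting.

```bash
cat > h.py <<'E'
from workcell import *
import numpy as np, cv2
from scipy.spatial.transform import Rotation as R
def cam(n):
    c=get_calibration(n); f=240/np.tan(np.radians(c['vfov'])/2)
    q=c['rotation']; return np.array([[f,0,c['cx']],[0,f,c['cy']],[0,0,1]]),c['dist'],c['position'],R.from_quat(np.r_[q[1:],q[0]])
def pt(n,uv,z):
    K,d,p,r=cam(n); x=cv2.undistortPoints(np.array([[uv]],float),K,d)[0,0]
    v=r.apply([x[0],x[1],1]); return p+v*(z-p[2])/v[2]
def px(n,P):
    K,d,p,r=cam(n); return cv2.projectPoints(np.array([P],float),r.inv().as_rotvec(),r.inv().apply(-p),K,d)[0].ravel()
def go(x,y,z,yaw):  # shift in tool cm, turn deg; yaw = world angle of tool y
    s=get_state(); q=s['orientation']; r=R.from_quat(np.r_[q[1:],q[0]])
    m=r.as_matrix(); cur=np.degrees(np.arctan2(m[1,1],m[0,1]))
    t=-((yaw-cur+90)%180-90)
    print('travel',(r.inv().apply(np.array([x,y,z])-s['eef_pos'])*100).round(2),'turn',round(t,1),'yaw',cur.round(1),'j6',s['joint_pos'][5].round(2))
E
python3 - <<'E'
from h import *
im=cv2.imread('pics/top0.png'); hsv=cv2.cvtColor(im,cv2.COLOR_BGR2HSV)
def blob(mask,roi):
    x0,y0,x1,y1=roi; m=np.zeros(mask.shape,np.uint8); m[y0:y1,x0:x1]=mask[y0:y1,x0:x1]*255
    return max(cv2.findContours(m,0,1)[0],key=cv2.contourArea)
H,S,V=[hsv[...,i].astype(int) for i in range(3)]
roi=(325,220,375,262)
def rep(n,c,z):
    (u,v),r=cv2.minEnclosingCircle(c); P=pt('top',(u,v),z); e=pt('top',(u+r,v),z)
    print(n,np.round((u,v,r),1),P.round(4),'dia',2*np.linalg.norm(e-P).round(4))
rep('amber',blob(V<45,roi),.154)
rep('stop',blob((H>60)&(H<90)&(S>70),(325,262,360,300)),.145)
rep('poly',blob((V>165)&(S<60),(285,252,325,292)),.136)
rep('weigh',blob((V>120)&(S<60),(295,226,328,257)),.035)
mc=blob(V<40,(400,180,530,370)); b=cv2.boxPoints(cv2.minAreaRect(mc)); print('mat',[pt('top',p,.003)[:2].round(3) for p in b])
gray=(S<40)&(V>60)&(V<130)
tc=blob((S<70),(265,205,385,325)); b=cv2.boxPoints(cv2.minAreaRect(tc)); print('tray',b.round(1),[pt('top',p,.022)[:2].round(3) for p in b])
pc=blob((S<70),(65,230,200,350)); rep('pail',pc,.11)
big=cv2.resize(im[205:325,265:385],None,fx=5,fy=5,interpolation=2); cv2.imwrite('pics/c1.png',big)
E
```

```text
amber [349.7 239.7  10.7] [ 0.574  -0.0565  0.154 ] dia 0.0324
stop [340.8 278.4   8. ] [ 0.5163 -0.0422  0.145 ] dia 0.0242
poly [300.5 273.   14.2] [0.5262 0.0189 0.136 ] dia 0.0436
weigh [310.9 242.9  14.3] [0.5886 0.0016 0.035 ] dia 0.0504
mat [array([ 0.673, -0.202]), array([ 0.69 , -0.324]), array([ 0.399, -0.347]), array([ 0.385, -0.23 ])]
tray [[270.4 301.1]
 [286.5 212.1]
 [376.9 228.4]
 [360.8 317.4]] [array([0.489, 0.074]), array([0.647, 0.045]), array([ 0.615, -0.118]), array([ 0.458, -0.084])]
pail [131.9 292.2  57.1] [0.5022 0.2838 0.11  ] dia 0.1786
```

View pics/c1.png

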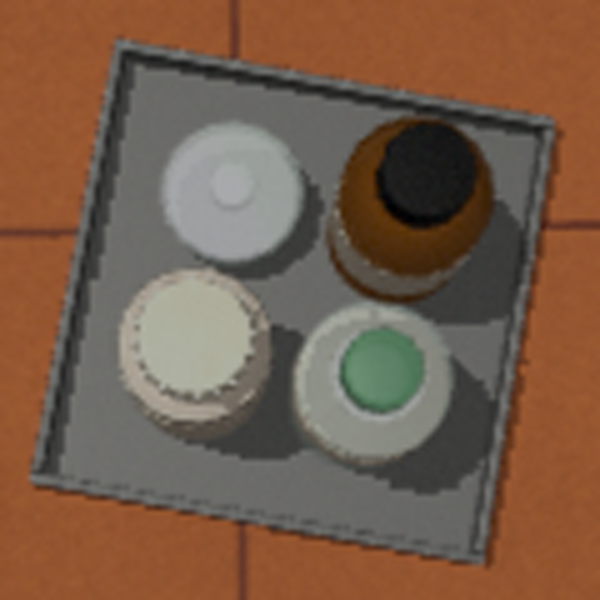

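The crop shows the poly cap at full-picture (303.6,272.4), the amber cap at (350.3,239.4), the stopper at (341.4,278.8) and the knob at (311.8,241.8). All four match the tray's four places, with the tray turned about −10°. Next I work out the first move.

```bash
python3 - <<'E'
from h import *
for n,uv,z in(('amber',(350.2,239.3),.154),('stop',(341.1,278.5),.145),('poly',(303.4,272.2),.136),('weigh',(311.6,241.7),.056),('pailrim',(128,290.5),.11)):
    P=pt('top',uv,z); print(n,P.round(4),px('scene',P).round(1))
go(.574,-.0565,.22,80)
E
```

```text
amber [ 0.5746 -0.0572  0.154 ] [286.4 177.2]
stop [ 0.516  -0.0426  0.145 ] [304.6 162.6]
poly [0.5273 0.0144 0.136 ] [337.4 175.4]
weigh [0.5873 0.0006 0.056 ] [320.9 235.1]
pailrim [0.5049 0.29   0.11  ] [508.9 202.5]
travel [-54.62 -46.39  -1.49] turn -14.4 yaw 65.6 j6 -0.17
```

Request:
apply_moves:
  rows:
    - {"hand":0.6,"travel":[-54.6,-46.4,-1.5],"turn":-14.4}
    - {"hand":0.6,"travel":[-54.6,-46.4,-1.5],"turn":-14.4}
    - {"hand":0.6,"travel":[-54.6,-46.4,-1.5],"turn":-14.4}
    - {"hand":0.6,"travel":[-54.6,-46.4,-1.5],"turn":-14.4}
    - {"hand":0.6,"travel":[-54.6,-46.4,-1.5],"turn":-14.4}
    - {"hand":0.6,"travel":[-54.6,-46.4,-1.5],"turn":-14.4}
    - {"hand":0.6,"travel":[-54.6,-46.4,-1.5],"turn":-14.4}
    - {"hand":0.6,"travel":[-54.6,-46.4,-1.5],"turn":-14.4}
    - {"hand":0.6,"travel":[-54.6,-46.4,-1.5],"turn":-14.4}
    - {"hand":0.6,"travel":[-54.6,-46.4,-1.5],"turn":-14.4}
  grip_force: 20

```text
t: 0.93
eef_pos: [0.4459, 0.2141, 0.214]
orientation: [-0.0, 0.087, 0.996, -0.0]
force: [0.8, 0.4, -0.2]
grip_width: 0.0563
grip_force: 0.0
```

```bash
python3 -c "
from h import *
print(get_state()['eef_pos'],get_state()['t']); go(.574,-.0565,.22,80)"
```

```text
[0.44589577 0.21414155 0.21400806] 0.9333
travel [-17.31 -24.43  -0.6 ] turn 0.0 yaw 80.0 j6 -1.18
```

Request:
apply_moves:
  rows:
    - {"hand":0.55,"travel":[-17.3,-24.4,-0.6],"turn":0}
    - {"hand":0.55,"travel":[-17.3,-24.4,-0.6],"turn":0}
    - {"hand":0.55,"travel":[-17.3,-24.4,-0.6],"turn":0}
    - {"hand":0.55,"travel":[-17.3,-24.4,-0.6],"turn":0}
    - {"hand":0.55,"travel":[-17.3,-24.4,-0.6],"turn":0}
    - {"hand":0.55,"travel":[-17.3,-24.4,-0.6],"turn":0}
    - {"hand":0.55,"travel":[-17.3,-24.4,-0.6],"turn":0}
    - {"hand":0.55,"travel":[-17.3,-24.4,-0.6],"turn":0}
    - {"hand":0.55,"travel":[-17.3,-24.4,-0.6],"turn":0}
    - {"hand":0.55,"travel":[-17.3,-24.4,-0.6],"turn":0}

```text
t: 1.77
eef_pos: [0.5733, -0.0539, 0.2195]
orientation: [-0.001, 0.087, 0.996, 0.0]
force: [0.4, 1.2, -0.2]
grip_width: 0.0516
grip_force: 0.0
```

```bash
python3 -c "
from h import *
print(get_state()['eef_pos'],get_state()['t']); go(.574,-.0565,.128,80)
cv2.imwrite('pics/s1.png',get_image('scene')[60:300,160:480,::-1].repeat(2,0).repeat(2,1))"
```

```text
[ 0.57326056 -0.05393106  0.2195226 ] 1.7667
travel [-0.13 -0.25  9.15] turn -0.0 yaw 80.0 j6 -1.69
```

View pics/s1.png

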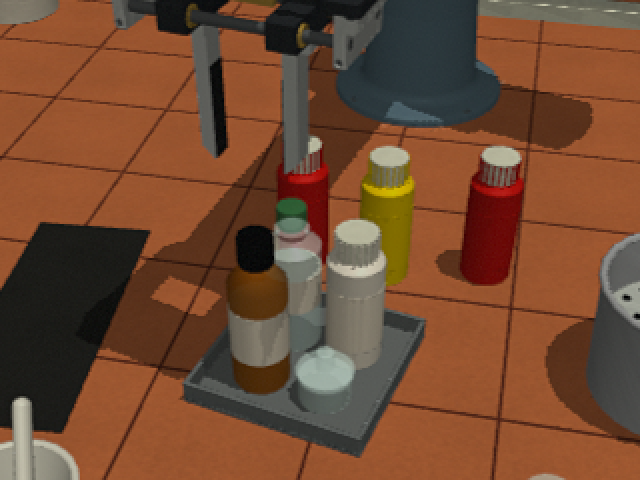

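Fingers straddle the amber cap's axis: the tips' middle is at (257,163) in the crop and the cap at (255,235). I descend and grip.

Request:
apply_moves:
  rows:
    - {"hand":0.55,"travel":[0,0,3],"turn":0}
    - {"hand":0.55,"travel":[0,0,6],"turn":0}
    - {"hand":0.55,"travel":[0,0,8],"turn":0}
    - {"hand":0.55,"travel":[0,0,9.2],"turn":0}
    - {"hand":0.55,"travel":[0,0,9.2],"turn":0}
    - {"hand":0.55,"travel":[0,0,9.2],"turn":0}
    - {"hand":0.55,"travel":[0,0,9.2],"turn":0}

```text
t: 2.4
eef_pos: [0.5748, -0.0539, 0.13]
orientation: [0.001, 0.087, 0.996, -0.0]
force: [0.1, 0.0, 0.5]
grip_width: 0.0517
grip_force: 0.0
```

Request:
apply_moves:
  rows:
    - {"hand":0.45,"travel":[0,0,0],"turn":0}
    - {"hand":0.4,"travel":[0,0,0],"turn":0}
    - {"hand":0.36,"travel":[0,0,0],"turn":0}
    - {"hand":0.32,"travel":[0,0,0],"turn":0}
    - {"hand":0.28,"travel":[0,0,0],"turn":0}
    - {"hand":0.2,"travel":[0,0,0],"turn":0}
    - {"hand":0.2,"travel":[0,0,0],"turn":0}
  grip_force: 20

```text
t: 2.98
eef_pos: [0.5741, -0.0547, 0.1287]
orientation: [0.0, 0.087, 0.996, -0.0]
force: [0.1, -2.0, 3.1]
grip_width: 0.0298
grip_force: 20.0
```

```bash
python3 -c "
from h import *
s=get_state();print(s['eef_pos'],s['t'],s['force'],s['grip_width'],s['grip_force']); go(.627,-.268,.18,80)"
```

```text
[ 0.57412916 -0.05473276  0.12869872] 2.9833 [ 0.08919719 -1.97117871  3.0545736 ] 0.02983855930955906 20.000197291374207
travel [ -8.91 -20.09  -5.11] turn 0.0 yaw 80.0 j6 -1.69
```

Request:
apply_moves:
  rows:
    - {"hand":0.2,"travel":[0,0,-0.8],"turn":0}
    - {"hand":0.2,"travel":[0,0,-2.5],"turn":0}
    - {"hand":0.2,"travel":[0,0,-4.5],"turn":0}
    - {"hand":0.2,"travel":[-1,-2.2,-5.5],"turn":0}
    - {"hand":0.2,"travel":[-2.2,-5,-5.5],"turn":0}
    - {"hand":0.2,"travel":[-3.6,-8,-5.5],"turn":0}
    - {"hand":0.2,"travel":[-5,-11.2,-5.5],"turn":0}
    - {"hand":0.2,"travel":[-6.4,-14.4,-5.5],"turn":0}
    - {"hand":0.2,"travel":[-7.7,-17.4,-5.5],"turn":0}
    - {"hand":0.2,"travel":[-8.9,-20.1,-5.5],"turn":0}

```text
t: 3.82
eef_pos: [0.6263, -0.2691, 0.1826]
orientation: [-0.001, 0.087, 0.996, 0.001]
force: [-0.0, 0.4, -2.6]
grip_width: 0.0297
grip_force: 20.0
```

Request:
apply_moves:
  rows:
    - {"hand":0.2,"travel":[0,0,0],"turn":0}
    - {"hand":0.2,"travel":[0,0,2],"turn":0}
    - {"hand":0.2,"travel":[0,0,3.5],"turn":0}
    - {"hand":0.2,"travel":[0,0,4.5],"turn":0}
    - {"hand":0.2,"travel":[0,0,4.8],"turn":0}
    - {"hand":0.2,"travel":[0,0,5.1],"turn":0}
    - {"hand":0.2,"travel":[0,0,5.1],"turn":0}

```text
t: 4.4
eef_pos: [0.6264, -0.267, 0.1317]
orientation: [-0.0, 0.087, 0.996, 0.0]
force: [-0.2, 0.7, -1.9]
grip_width: 0.0298
grip_force: 20.0
```

```bash
python3 -c "
from h import *
s=get_state();print(s['eef_pos'],s['t'],s['force'],s['grip_width'],s['grip_force']); go(.627,-.268,.1277,80)"
```

```text
[ 0.62639812 -0.2669649   0.13173996] 4.4 [-0.20883606  0.66923606 -1.87095153] 0.029831592715318527 19.983607828617096
travel [-0.08 -0.09  0.4 ] turn 0.0 yaw 80.0 j6 -1.97
```

Request:
apply_moves:
  rows:
    - {"hand":0.2,"travel":[0,0,0.1],"turn":0}
    - {"hand":0.2,"travel":[0,0,0.2],"turn":0}
    - {"hand":0.2,"travel":[0,0,0.3],"turn":0}
    - {"hand":0.2,"travel":[0,0,0.35],"turn":0}
    - {"hand":0.2,"travel":[0,0,0.4],"turn":0}
    - {"hand":0.2,"travel":[0,0,0.4],"turn":0}
    - {"hand":0.2,"travel":[0,0,0.4],"turn":0}

```text
t: 4.98
eef_pos: [0.6265, -0.2677, 0.1282]
orientation: [0.0, 0.087, 0.996, -0.0]
force: [-0.5, -0.1, -1.5]
grip_width: 0.0298
grip_force: 20.0
```

Request:
apply_moves:
  rows:
    - {"hand":0.2,"travel":[0,0,0.05],"turn":0}
    - {"hand":0.2,"travel":[0,0,0.1],"turn":0}
    - {"hand":0.2,"travel":[0,0,0.1],"turn":0}
    - {"hand":0.2,"travel":[0,0,0.1],"turn":0}

```text
t: 5.32
eef_pos: [0.6268, -0.2678, 0.1277]
orientation: [0.0, 0.087, 0.996, -0.0]
force: [-0.2, 0.1, 1.0]
grip_width: 0.0295
grip_force: 20.0
```

Request:
apply_moves:
  rows:
    - {"hand":0.34,"travel":[0,0,0],"turn":0}
    - {"hand":0.38,"travel":[0,0,0],"turn":0}
    - {"hand":0.44,"travel":[0,0,0],"turn":0}
    - {"hand":0.5,"travel":[0,0,0],"turn":0}
    - {"hand":0.5,"travel":[0,0,-2],"turn":0}
    - {"hand":0.5,"travel":[0,0,-5],"turn":0}
    - {"hand":0.5,"travel":[0,0,-8.5],"turn":0}
    - {"hand":0.5,"travel":[0,0,-9.2],"turn":0}
    - {"hand":0.5,"travel":[0,0,-9.2],"turn":0}

```text
t: 6.07
eef_pos: [0.6283, -0.2687, 0.2235]
orientation: [0.003, 0.087, 0.996, -0.002]
force: [0.4, 0.1, 0.2]
grip_width: 0.0468
grip_force: 0.0
```

```bash
python3 -c "
from h import *
s=get_state();print(s['eef_pos'],s['t'],s['force'],s['grip_width'],s['grip_force']); go(.516,-.0418,.22,35)"
```

```text
[ 0.62830017 -0.26872292  0.22346977] 6.0667 [0.42740072 0.14020329 0.20741678] 0.04680663884931112 0.0
travel [15.   20.4   0.18] turn 45.0 yaw 80.0 j6 -1.97
```

Request:
apply_moves:
  rows:
    - {"hand":0.5,"travel":[15,20.4,0],"turn":45}
    - {"hand":0.5,"travel":[15,20.4,0],"turn":45}
    - {"hand":0.5,"travel":[15,20.4,0],"turn":45}
    - {"hand":0.5,"travel":[15,20.4,0],"turn":45}
    - {"hand":0.5,"travel":[15,20.4,0],"turn":45}
    - {"hand":0.5,"travel":[15,20.4,0],"turn":45}
    - {"hand":0.5,"travel":[15,20.4,0],"turn":45}
    - {"hand":0.5,"travel":[15,20.4,0],"turn":45}
    - {"hand":0.5,"travel":[15,20.4,0],"turn":45}
    - {"hand":0.5,"travel":[15,20.4,0],"turn":45}

```text
t: 6.9
eef_pos: [0.5142, -0.0414, 0.2183]
orientation: [-0.001, 0.462, 0.887, -0.0]
force: [0.1, 0.5, -0.7]
grip_width: 0.0469
grip_force: 0.0
```

```bash
python3 -c "
from h import *
im=get_image('scene');s=get_state();print(s['eef_pos'],s['t'],s['force'],s['grip_width'],s['grip_force']); go(.516,-.0418,.1275,35)
cv2.imwrite('pics/s2.png',im[60:300,160:480,::-1].repeat(2,0).repeat(2,1))"
```

```text
[ 0.51440152 -0.04159059  0.21847168] 6.95 [-0.27664795 -0.36729894 -0.09297574] 0.046682146160878624 0.0
travel [-0.12  0.13  9.1 ] turn -0.0 yaw 35.0 j6 -0.91
```

View pics/s2.png

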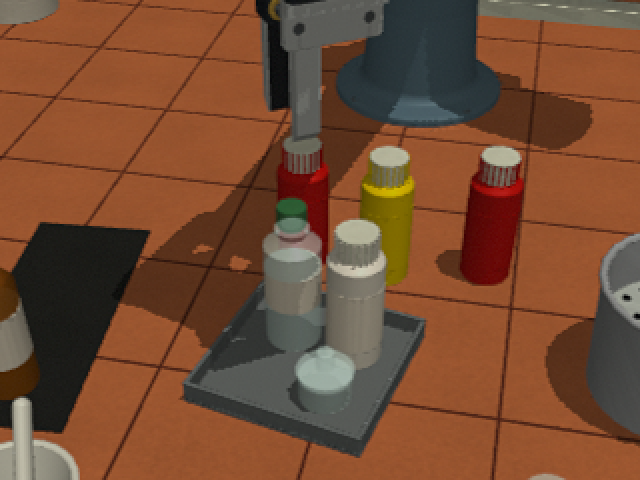

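Amber stands upright on the mat. The fingers are over the green stopper at crop (292,210), so I descend and grip.

Request:
apply_moves:
  rows:
    - {"hand":0.5,"travel":[-0.1,0.1,3],"turn":0}
    - {"hand":0.5,"travel":[-0.1,0.1,6],"turn":0}
    - {"hand":0.5,"travel":[-0.1,0.1,8],"turn":0}
    - {"hand":0.5,"travel":[-0.1,0.1,9.1],"turn":0}
    - {"hand":0.5,"travel":[-0.1,0.1,9.1],"turn":0}
    - {"hand":0.5,"travel":[-0.1,0.1,9.1],"turn":0}
    - {"hand":0.5,"travel":[-0.1,0.1,9.1],"turn":0}

```text
t: 7.53
eef_pos: [0.5168, -0.0416, 0.1297]
orientation: [0.001, 0.462, 0.887, 0.0]
force: [-0.6, -0.5, 0.2]
grip_width: 0.047
grip_force: 0.0
```

Request:
apply_moves:
  rows:
    - {"hand":0.4,"travel":[0,0,0],"turn":0}
    - {"hand":0.36,"travel":[0,0,0],"turn":0}
    - {"hand":0.32,"travel":[0,0,0],"turn":0}
    - {"hand":0.28,"travel":[0,0,0],"turn":0}
    - {"hand":0.24,"travel":[0,0,0],"turn":0}
    - {"hand":0.15,"travel":[0,0,0],"turn":0}
    - {"hand":0.15,"travel":[0,0,0],"turn":0}
    - {"hand":0.15,"travel":[0,0,0],"turn":0}
  grip_force: 20

```text
t: 8.2
eef_pos: [0.5159, -0.0411, 0.1287]
orientation: [0.0, 0.462, 0.887, -0.0]
force: [0.2, -0.8, 4.3]
grip_width: 0.0258
grip_force: 20.0
```

```bash
python3 -c "
from h import *
s=get_state();print(s['eef_pos'],s['t'],s['force'],s['grip_width'],s['grip_force']); go(.537,-.276,.18,80)"
```

```text
[ 0.51588562 -0.04109414  0.12865173] 8.2 [ 0.23078803 -0.84325238  4.32201726] 0.025821627381064943 20.001747608184814
travel [-20.46 -11.75  -5.13] turn -45.0 yaw 35.0 j6 -0.91
```

Request:
apply_moves:
  rows:
    - {"hand":0.15,"travel":[0,0,-0.8],"turn":0}
    - {"hand":0.15,"travel":[0,0,-2.5],"turn":0}
    - {"hand":0.15,"travel":[0,0,-4.5],"turn":0}
    - {"hand":0.15,"travel":[-2,-1.1,-5.5],"turn":0}
    - {"hand":0.15,"travel":[-5,-2.9,-5.5],"turn":0}
    - {"hand":0.15,"travel":[-8.2,-4.7,-5.5],"turn":0}
    - {"hand":0.15,"travel":[-11.5,-6.6,-5.5],"turn":0}
    - {"hand":0.15,"travel":[-14.8,-8.5,-5.5],"turn":0}
    - {"hand":0.15,"travel":[-18,-10.4,-5.5],"turn":0}
    - {"hand":0.15,"travel":[-20.5,-11.8,-5.5],"turn":0}

```text
t: 9.03
eef_pos: [0.536, -0.2791, 0.1828]
orientation: [-0.0, 0.462, 0.887, -0.0]
force: [0.0, 1.0, -2.3]
grip_width: 0.0251
grip_force: 20.0
```

Request:
apply_moves:
  rows:
    - {"hand":0.15,"travel":[0,0,0],"turn":0}
    - {"hand":0.15,"travel":[0,0,2],"turn":0}
    - {"hand":0.15,"travel":[0,0,3.5],"turn":0}
    - {"hand":0.15,"travel":[0,0,4.5],"turn":0}
    - {"hand":0.15,"travel":[0,0,4.9],"turn":0}
    - {"hand":0.15,"travel":[0,0,5.1],"turn":0}
    - {"hand":0.15,"travel":[0,0,5.2],"turn":0}
    - {"hand":0.15,"travel":[0,0,5.3],"turn":0}
    - {"hand":0.15,"travel":[0,0,5.3],"turn":0}
    - {"hand":0.15,"travel":[0,0,5.3],"turn":0}

```text
t: 9.87
eef_pos: [0.5369, -0.2767, 0.1309]
orientation: [0.001, 0.462, 0.887, -0.0]
force: [0.1, 0.6, -2.1]
grip_width: 0.0258
grip_force: 20.0
```

Expected contact is at about 0.1277.

Request:
apply_moves:
  rows:
    - {"hand":0.15,"travel":[0,0,0.1],"turn":0}
    - {"hand":0.15,"travel":[0,0,0.2],"turn":0}
    - {"hand":0.15,"travel":[0,0,0.25],"turn":0}
    - {"hand":0.15,"travel":[0,0,0.3],"turn":0}
    - {"hand":0.15,"travel":[0,0,0.35],"turn":0}
    - {"hand":0.15,"travel":[0,0,0.35],"turn":0}
    - {"hand":0.15,"travel":[0,0,0.35],"turn":0}

```text
t: 10.45
eef_pos: [0.537, -0.2771, 0.1278]
orientation: [0.001, 0.462, 0.887, -0.0]
force: [-2.0, 0.6, 5.6]
grip_width: 0.0254
grip_force: 20.0
```

Request:
apply_moves:
  rows:
    - {"hand":0.3,"travel":[0,0,0],"turn":0}
    - {"hand":0.34,"travel":[0,0,0],"turn":0}
    - {"hand":0.4,"travel":[0,0,0],"turn":0}
    - {"hand":0.48,"travel":[0,0,0],"turn":0}
    - {"hand":0.5,"travel":[0,0,-2],"turn":0}
    - {"hand":0.55,"travel":[0,0,-5],"turn":0}
    - {"hand":0.6,"travel":[0,0,-8.5],"turn":0}
    - {"hand":0.6,"travel":[0,0,-9.2],"turn":0}
    - {"hand":0.6,"travel":[0,0,-9.2],"turn":0}

```text
t: 11.2
eef_pos: [0.5381, -0.2777, 0.2221]
orientation: [0.003, 0.462, 0.887, -0.001]
force: [-0.4, -0.4, 0.1]
grip_width: 0.0562
grip_force: 0.0
```

```bash
python3 -c "
from h import *
s=get_state();print(s['eef_pos'],s['t'],s['force'],s['grip_width'],s['grip_force']); go(.5273,.0150,.21,35)"
```

```text
[ 0.53810706 -0.27765358  0.22212715] 11.2 [-0.44932474 -0.40291302  0.14701046] 0.056226618155044476 0.0
travel [24.6  15.9   1.09] turn 0.0 yaw 35.0 j6 -1.27
```

Request:
apply_moves:
  rows:
    - {"hand":0.6,"travel":[24.6,15.9,0.8],"turn":0}
    - {"hand":0.6,"travel":[24.6,15.9,0.8],"turn":0}
    - {"hand":0.6,"travel":[24.6,15.9,0.8],"turn":0}
    - {"hand":0.6,"travel":[24.6,15.9,0.8],"turn":0}
    - {"hand":0.6,"travel":[24.6,15.9,0.8],"turn":0}
    - {"hand":0.6,"travel":[24.6,15.9,0.8],"turn":0}
    - {"hand":0.6,"travel":[24.6,15.9,0.8],"turn":0}
    - {"hand":0.6,"travel":[24.6,15.9,0.8],"turn":0}
    - {"hand":0.6,"travel":[24.6,15.9,0.8],"turn":0}
    - {"hand":0.6,"travel":[24.6,15.9,0.8],"turn":0}

```text
t: 12.03
eef_pos: [0.525, 0.0159, 0.2092]
orientation: [-0.001, 0.462, 0.887, -0.001]
force: [0.5, -0.5, -0.4]
grip_width: 0.0562
grip_force: 0.0
```

```bash
python3 -c "
from h import *
im=get_image('scene');s=get_state();print(s['eef_pos'],s['t'],s['force'],s['grip_width'],s['grip_force']); go(.5273,.0150,.117,35)"
```

```text
[0.52531922 0.01525036 0.20954899] 12.0833 [0.22245684 0.13872583 0.01763095] 0.05664775201346693 0.0
travel [-0.14  0.16  9.25] turn -0.1 yaw 34.9 j6 -0.8
```

Request:
apply_moves:
  rows:
    - {"hand":0.6,"travel":[-0.1,0.1,3],"turn":0}
    - {"hand":0.6,"travel":[-0.1,0.1,6],"turn":0}
    - {"hand":0.6,"travel":[-0.1,0.1,8],"turn":0}
    - {"hand":0.6,"travel":[-0.1,0.1,9.2],"turn":0}
    - {"hand":0.6,"travel":[-0.1,0.1,9.2],"turn":0}
    - {"hand":0.6,"travel":[-0.1,0.1,9.2],"turn":0}
    - {"hand":0.6,"travel":[-0.1,0.1,9.2],"turn":0}

```text
t: 12.67
eef_pos: [0.5282, 0.0151, 0.1202]
orientation: [0.001, 0.462, 0.887, 0.0]
force: [0.9, -0.5, -0.1]
grip_width: 0.0564
grip_force: 0.0
```

Request:
apply_moves:
  rows:
    - {"hand":0.5,"travel":[0,0,0],"turn":0}
    - {"hand":0.46,"travel":[0,0,0],"turn":0}
    - {"hand":0.42,"travel":[0,0,0],"turn":0}
    - {"hand":0.38,"travel":[0,0,0],"turn":0}
    - {"hand":0.34,"travel":[0,0,0],"turn":0}
    - {"hand":0.25,"travel":[0,0,0],"turn":0}
    - {"hand":0.25,"travel":[0,0,0],"turn":0}
    - {"hand":0.25,"travel":[0,0,0],"turn":0}
  grip_force: 20

```text
t: 13.33
eef_pos: [0.5275, 0.0159, 0.1192]
orientation: [0.0, 0.462, 0.887, 0.0]
force: [0.2, 1.3, 3.1]
grip_width: 0.0357
grip_force: 20.0
```

```bash
python3 -c "
from h import *
s=get_state();print(s['eef_pos'],s['t'],s['force'],s['grip_width'],s['grip_force']); go(.447,-.284,.17,35)"
```

```text
[0.52747554 0.01591204 0.11921646] 13.3333 [0.19719401 1.34964434 3.08732694] 0.03565297977949421 20.0005441904068
travel [-19.95 -23.79  -5.08] turn 0.0 yaw 35.0 j6 -0.8
```

Request:
apply_moves:
  rows:
    - {"hand":0.25,"travel":[0,0,-0.8],"turn":0}
    - {"hand":0.25,"travel":[0,0,-2.5],"turn":0}
    - {"hand":0.25,"travel":[0,0,-4.5],"turn":0}
    - {"hand":0.25,"travel":[-1.3,-1.5,-5.5],"turn":0}
    - {"hand":0.25,"travel":[-3.5,-4.2,-5.5],"turn":0}
    - {"hand":0.25,"travel":[-6,-7.2,-5.5],"turn":0}
    - {"hand":0.25,"travel":[-8.5,-10.1,-5.5],"turn":0}
    - {"hand":0.25,"travel":[-11,-13.1,-5.5],"turn":0}
    - {"hand":0.25,"travel":[-13.5,-16.1,-5.5],"turn":0}
    - {"hand":0.25,"travel":[-16,-19.1,-5.5],"turn":0}

```text
t: 14.17
eef_pos: [0.4612, -0.2261, 0.1736]
orientation: [-0.0, 0.462, 0.887, 0.0]
force: [-0.2, -0.2, -1.1]
grip_width: 0.0354
grip_force: 20.0
```

Request:
apply_moves:
  rows:
    - {"hand":0.25,"travel":[-2.2,-2.6,0],"turn":0}
    - {"hand":0.25,"travel":[-4,-4.7,0],"turn":0}
    - {"hand":0.25,"travel":[-4,-4.7,0],"turn":0}
    - {"hand":0.25,"travel":[-4,-4.7,2],"turn":0}
    - {"hand":0.25,"travel":[-4,-4.7,3.8],"turn":0}
    - {"hand":0.25,"travel":[-4,-4.7,4.8],"turn":0}
    - {"hand":0.25,"travel":[-4,-4.7,5.2],"turn":0}
    - {"hand":0.25,"travel":[-4,-4.7,5.3],"turn":0}
    - {"hand":0.25,"travel":[-4,-4.7,5.3],"turn":0}

```text
t: 14.92
eef_pos: [0.4471, -0.2842, 0.121]
orientation: [0.0, 0.461, 0.887, -0.0]
force: [0.6, 0.9, -1.4]
grip_width: 0.0355
grip_force: 20.0
```

Request:
apply_moves:
  rows:
    - {"hand":0.25,"travel":[0,0,0.1],"turn":0}
    - {"hand":0.25,"travel":[0,0,0.2],"turn":0}
    - {"hand":0.25,"travel":[0,0,0.25],"turn":0}
    - {"hand":0.25,"travel":[0,0,0.25],"turn":0}
    - {"hand":0.25,"travel":[0,0,0.25],"turn":0}

```text
t: 15.33
eef_pos: [0.4469, -0.2845, 0.1184]
orientation: [0.0, 0.462, 0.887, -0.0]
force: [-0.0, -0.3, -1.7]
grip_width: 0.0351
grip_force: 20.0
```

Request:
apply_moves:
  rows:
    - {"hand":0.25,"travel":[0,0,0.05],"turn":0}
    - {"hand":0.25,"travel":[0,0,0.1],"turn":0}
    - {"hand":0.25,"travel":[0,0,0.1],"turn":0}
    - {"hand":0.25,"travel":[0,0,0.1],"turn":0}

```text
t: 15.67
eef_pos: [0.4473, -0.285, 0.1183]
orientation: [0.001, 0.462, 0.887, -0.0]
force: [-0.4, 1.5, 5.8]
grip_width: 0.0358
grip_force: 20.0
```

Contact made, so I release and rise.

Request:
apply_moves:
  rows:
    - {"hand":0.41,"travel":[0,0,0],"turn":0}
    - {"hand":0.45,"travel":[0,0,0],"turn":0}
    - {"hand":0.5,"travel":[0,0,0],"turn":0}
    - {"hand":0.57,"travel":[0,0,0],"turn":0}
    - {"hand":0.6,"travel":[0,0,-2],"turn":0}
    - {"hand":0.6,"travel":[0,0,-5],"turn":0}
    - {"hand":0.6,"travel":[0,0,-8],"turn":0}
    - {"hand":0.6,"travel":[0,0,-9],"turn":0}
    - {"hand":0.6,"travel":[0,0,-9],"turn":0}

```text
t: 16.42
eef_pos: [0.4482, -0.2858, 0.2102]
orientation: [0.003, 0.462, 0.887, -0.001]
force: [0.4, -0.9, -0.2]
grip_width: 0.0565
grip_force: 0.0
```

```bash
python3 -c "
from h import *
s=get_state();print(s['eef_pos'],s['t'],s['force'],s['grip_width'],s['grip_force']); go(.5873,.0014,.14,35)"
```

```text
[ 0.44820951 -0.28575983  0.21022646] 16.4167 [ 0.44468032 -0.92482729 -0.23014865] 0.05652003939643995 0.0
travel [15.58 27.86  6.96] turn 0.0 yaw 35.0 j6 -1.39
```

Request:
apply_moves:
  rows:
    - {"hand":0.5,"travel":[15.6,27.9,0],"turn":0}
    - {"hand":0.5,"travel":[15.6,27.9,0],"turn":0}
    - {"hand":0.5,"travel":[15.6,27.9,0],"turn":0}
    - {"hand":0.5,"travel":[15.6,27.9,0],"turn":0}
    - {"hand":0.5,"travel":[15.6,27.9,0],"turn":0}
    - {"hand":0.5,"travel":[15.6,27.9,0],"turn":0}
    - {"hand":0.5,"travel":[15.6,27.9,0],"turn":0}
    - {"hand":0.5,"travel":[15.6,27.9,3],"turn":0}
    - {"hand":0.5,"travel":[15.6,27.9,7],"turn":0}
    - {"hand":0.5,"travel":[15.6,27.9,7],"turn":0}

```text
t: 17.25
eef_pos: [0.5796, 0.0061, 0.1269]
orientation: [-0.008, 0.46, 0.888, -0.003]
force: [-0.9, 0.0, -1.9]
grip_width: 0.0466
grip_force: 0.0
```

```bash
python3 -c "
from h import *
im=get_image('scene');s=get_state();print(s['eef_pos'],s['t'],s['force'],s['grip_width'],s['grip_force']); go(.5873,.0014,.046,35)
cv2.imwrite('pics/s3.png',im[60:300,80:400,::-1].repeat(2,0).repeat(2,1));print(px('scene',s['eef_pos']),px('scene',[.5873,.0014,.056]))"
```

```text
[0.58123801 0.00480346 0.13061043] 17.3 [ 0.24439569 -0.02031311  0.01373146] 0.04690054736155233 0.0
travel [-0.71  0.38  8.45] turn 0.1 yaw 35.1 j6 -0.8
[324.69808583 197.17627491] [321.44221063 235.16079585]
```

View pics/s3.png

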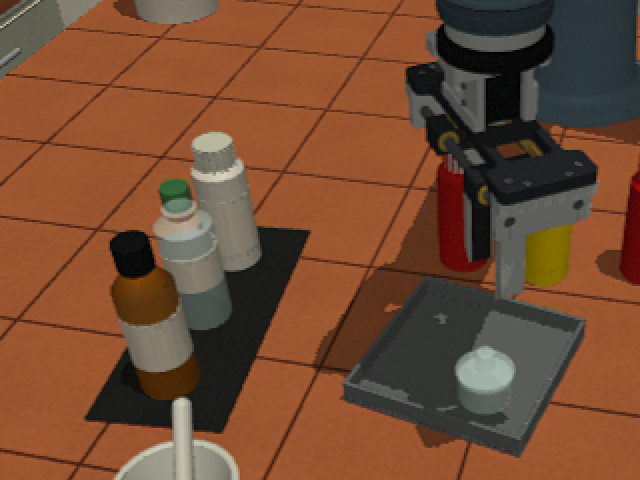

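All three bottles stand upright on the mat. The knob at full-picture (323.5,236.5) is within about 2 mm of the estimate. I let the arm settle and come down halfway.

Request:
apply_moves:
  rows:
    - {"hand":0.45,"travel":[0,0,2],"turn":0}
    - {"hand":0.45,"travel":[0,0,4],"turn":0}
    - {"hand":0.45,"travel":[0,0,5],"turn":0}
    - {"hand":0.45,"travel":[0,0,5],"turn":0}
    - {"hand":0.45,"travel":[0,0,5],"turn":0}
    - {"hand":0.45,"travel":[0,0,5],"turn":0}

```text
t: 17.8
eef_pos: [0.5869, 0.0028, 0.0889]
orientation: [0.001, 0.462, 0.887, 0.0]
force: [0.2, 0.5, 0.1]
grip_width: 0.042
grip_force: 0.0
```

```bash
python3 -c "
from h import *
s=get_state();print(s['eef_pos'],s['t'],s['force'],s['grip_width'],s['orientation']); go(.5875,.0022,.0425,35)"
```

```text
[0.58691458 0.00276012 0.08891323] 17.8 [0.21825638 0.47192197 0.08054587] 0.04202242851050666 [1.21193865e-03 4.62033730e-01 8.86861451e-01 3.60893540e-04]
travel [-0.07  0.01  4.64] turn -0.0 yaw 35.0 j6 -0.8
```

Request:
apply_moves:
  rows:
    - {"hand":0.45,"travel":[0,0,2],"turn":0}
    - {"hand":0.45,"travel":[0,0,3.5],"turn":0}
    - {"hand":0.45,"travel":[0,0,4.1],"turn":0}
    - {"hand":0.45,"travel":[0,0,4.4],"turn":0}
    - {"hand":0.45,"travel":[0,0,4.5],"turn":0}
    - {"hand":0.45,"travel":[0,0,4.5],"turn":0}

```text
t: 18.3
eef_pos: [0.5866, 0.0032, 0.0431]
orientation: [0.001, 0.462, 0.887, 0.0]
force: [0.9, -0.1, 0.3]
grip_width: 0.0425
grip_force: 0.0
```

Request:
apply_moves:
  rows:
    - {"hand":0.35,"travel":[0,0,0],"turn":0}
    - {"hand":0.3,"travel":[0,0,0],"turn":0}
    - {"hand":0.25,"travel":[0,0,0],"turn":0}
    - {"hand":0.22,"travel":[0,0,0],"turn":0}
    - {"hand":0.19,"travel":[0,0,0],"turn":0}
    - {"hand":0.16,"travel":[0,0,0],"turn":0}
    - {"hand":0.13,"travel":[0,0,0],"turn":0}
    - {"hand":0.05,"travel":[0,0,0],"turn":0}
    - {"hand":0.05,"travel":[0,0,0],"turn":0}
    - {"hand":0.05,"travel":[0,0,0],"turn":0}
  grip_force: 15

```text
t: 19.13
eef_pos: [0.586, 0.0034, 0.0422]
orientation: [0.0, 0.462, 0.887, 0.0]
force: [-0.4, 0.3, -0.4]
grip_width: 0.0152
grip_force: 15.0
```

```bash
python3 -c "
from h import *
s=get_state();print(s['eef_pos'],s['t'],s['force'],s['grip_width'],s['orientation']); go(.506,.292,.2,35)"
```

```text
[0.5859791  0.00339778 0.04222439] 19.1333 [-0.43539821  0.33404482 -0.35167741] 0.015233235055433666 [6.10295840e-05 4.61735184e-01 8.87017820e-01 5.73793486e-05]
travel [ 28.23  10.01 -15.78] turn 0.0 yaw 35.0 j6 -0.8
```

Request:
apply_moves:
  rows:
    - {"hand":0.05,"travel":[0,0,-0.7],"turn":0}
    - {"hand":0.05,"travel":[0,0,-2.5],"turn":0}
    - {"hand":0.05,"travel":[0,0,-5.5],"turn":0}
    - {"hand":0.05,"travel":[0,0,-9],"turn":0}
    - {"hand":0.05,"travel":[0,0,-12.5],"turn":0}
    - {"hand":0.05,"travel":[0,0,-15],"turn":0}
    - {"hand":0.05,"travel":[2,0.7,-15.8],"turn":0}
    - {"hand":0.05,"travel":[5,1.8,-15.8],"turn":0}
    - {"hand":0.05,"travel":[8.5,3,-15.8],"turn":0}
    - {"hand":0.05,"travel":[12,4.2,-15.8],"turn":0}

```text
t: 19.97
eef_pos: [0.5509, 0.1266, 0.2009]
orientation: [0.0, 0.462, 0.887, 0.0]
force: [-0.4, 0.5, -0.6]
grip_width: 0.0157
grip_force: 15.0
```

Request:
apply_moves:
  rows:
    - {"hand":0.05,"travel":[3.5,1.2,0],"turn":0}
    - {"hand":0.05,"travel":[7,2.5,0],"turn":0}
    - {"hand":0.05,"travel":[10.5,3.8,0],"turn":0}
    - {"hand":0.05,"travel":[13.5,4.8,0],"turn":0}
    - {"hand":0.05,"travel":[15.5,5.5,0],"turn":0}
    - {"hand":0.05,"travel":[16.2,5.8,0],"turn":0}
    - {"hand":0.05,"travel":[16.2,5.8,0],"turn":0}
    - {"hand":0.05,"travel":[16.2,5.8,0],"turn":0}

```text
t: 20.63
eef_pos: [0.5062, 0.2911, 0.2002]
orientation: [0.0, 0.462, 0.887, -0.0]
force: [0.9, -0.1, -0.0]
grip_width: 0.0156
grip_force: 15.0
```

```bash
python3 -c "
from h import *
im=get_image('scene');s=get_state();print(s['eef_pos'],s['t'],s['force'],s['grip_width'],s['orientation']); go(.506,.292,.15,35)
cv2.imwrite('pics/s4.png',im[60:300,300:620,::-1].repeat(2,0).repeat(2,1))"
```

```text
[0.50641712 0.29065974 0.20015493] 20.6833 [ 0.1404608  -0.49682508 -0.52030605] 0.015291748033548548 [ 1.03143506e-04  4.62142259e-01  8.86805757e-01 -2.66456693e-04]
travel [0.14 0.04 5.02] turn -0.1 yaw 34.9 j6 -0.28
```

View pics/s4.png

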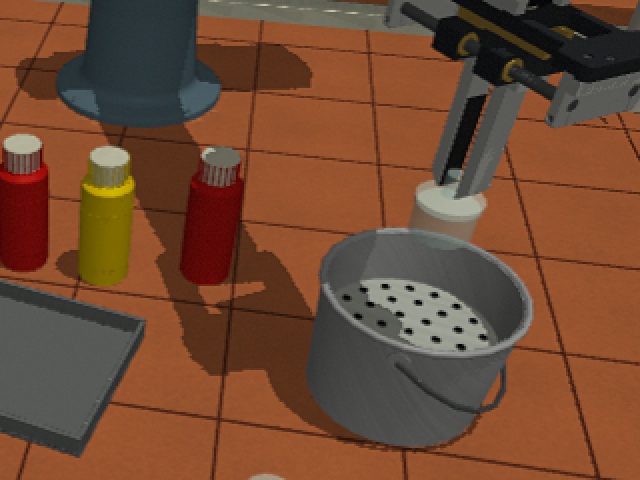

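The weighing bottle is held upright above the pail; the rim centre at full-picture (512,205) is within 3 mm of target. I estimate the plate height from the top view before feeling for it.

```bash
python3 - <<'E'
from h import *
im=cv2.imread('pics/top0.png'); g=im.min(2)
m=np.zeros(g.shape,np.uint8); m[235:345,85:182]=(g[235:345,85:182]>150)*255
m=cv2.morphologyEx(m,cv2.MORPH_CLOSE,np.ones((9,9),np.uint8))
c=max(cv2.findContours(m,0,1)[0],key=cv2.contourArea); print(cv2.boundingRect(c),cv2.minEnclosingCircle(c))
u=cv2.minEnclosingCircle(c)[0]
for z in(.04,.05,.06,.07): print(z,pt('top',u,z).round(4),px('top',[.506,.292,z]).round(1))
E
```

```text
(99, 249, 76, 85) ((137.0, 291.0), 43.04658508300781)
0.04 [0.5084 0.3001 0.04  ] [141.7 292.3]
0.05 [0.5077 0.2967 0.05  ] [139.7 292. ]
0.06 [0.5071 0.2932 0.06  ] [137.7 291.6]
0.07 [0.5065 0.2897 0.07  ] [135.6 291.3]
```

Request:
apply_moves:
  rows:
    - {"hand":0.05,"travel":[0,0,2.5],"turn":0}
    - {"hand":0.05,"travel":[0,0,5],"turn":0}
    - {"hand":0.05,"travel":[0,0,7],"turn":0}
    - {"hand":0.05,"travel":[0,0,8.2],"turn":0}
    - {"hand":0.05,"travel":[0,0,8.6],"turn":0}
    - {"hand":0.05,"travel":[0,0,8.6],"turn":0}
    - {"hand":0.05,"travel":[0,0,8.6],"turn":0}

```text
t: 21.27
eef_pos: [0.507, 0.2915, 0.1152]
orientation: [0.001, 0.462, 0.887, 0.001]
force: [1.0, 0.4, -0.6]
grip_width: 0.0153
grip_force: 15.0
```

Request:
apply_moves:
  rows:
    - {"hand":0.05,"travel":[0,0,0.15],"turn":0}
    - {"hand":0.05,"travel":[0,0,0.3],"turn":0}
    - {"hand":0.05,"travel":[0,0,0.45],"turn":0}
    - {"hand":0.05,"travel":[0,0,0.6],"turn":0}
    - {"hand":0.05,"travel":[0,0,0.6],"turn":0}
    - {"hand":0.05,"travel":[0,0,0.6],"turn":0}

```text
t: 21.77
eef_pos: [0.506, 0.2918, 0.1081]
orientation: [-0.0, 0.462, 0.887, -0.0]
force: [1.0, -0.7, -0.4]
grip_width: 0.0153
grip_force: 15.0
```

Request:
apply_moves:
  rows:
    - {"hand":0.05,"travel":[0,0,0.1],"turn":0}
    - {"hand":0.05,"travel":[0,0,0.2],"turn":0}
    - {"hand":0.05,"travel":[0,0,0.3],"turn":0}
    - {"hand":0.05,"travel":[0,0,0.3],"turn":0}
    - {"hand":0.05,"travel":[0,0,0.3],"turn":0}

```text
t: 22.18
eef_pos: [0.506, 0.2917, 0.105]
orientation: [-0.0, 0.462, 0.887, -0.0]
force: [0.3, -0.2, -0.5]
grip_width: 0.0154
grip_force: 15.0
```

Request:
apply_moves:
  rows:
    - {"hand":0.05,"travel":[0,0,0.1],"turn":0}
    - {"hand":0.05,"travel":[0,0,0.2],"turn":0}
    - {"hand":0.05,"travel":[0,0,0.2],"turn":0}
    - {"hand":0.05,"travel":[0,0,0.2],"turn":0}

```text
t: 22.52
eef_pos: [0.506, 0.2917, 0.1031]
orientation: [-0.0, 0.462, 0.887, -0.0]
force: [-0.6, 0.3, -0.2]
grip_width: 0.0156
grip_force: 15.0
```

Request:
apply_moves:
  rows:
    - {"hand":0.05,"travel":[0,0,0.1],"turn":0}
    - {"hand":0.05,"travel":[0,0,0.2],"turn":0}
    - {"hand":0.05,"travel":[0,0,0.2],"turn":0}
    - {"hand":0.05,"travel":[0,0,0.2],"turn":0}

```text
t: 22.85
eef_pos: [0.5062, 0.2918, 0.1014]
orientation: [0.0, 0.462, 0.887, 0.0]
force: [0.4, 0.4, 0.4]
grip_width: 0.0158
grip_force: 15.0
```

```bash
python3 -c "
from h import *
s=get_state();print(s['eef_pos'],s['force'])"
```

```text
[0.5062208  0.29182121 0.10141819] [0.39998912 0.38849412 0.38627792]
```

Request:
apply_moves:
  rows:
    - {"hand":0.05,"travel":[0,0,0.05],"turn":0}
    - {"hand":0.05,"travel":[0,0,0.1],"turn":0}
    - {"hand":0.05,"travel":[0,0,0.1],"turn":0}
    - {"hand":0.05,"travel":[0,0,0.1],"turn":0}

```text
t: 23.18
eef_pos: [0.5066, 0.292, 0.1012]
orientation: [0.0, 0.462, 0.887, 0.001]
force: [-1.8, 0.1, 5.1]
grip_width: 0.0156
grip_force: 15.0
```

Contact is felt: 5.1 N, with z stalled at 0.101, so the plate is at about 63 mm. I let go and rise.

Request:
apply_moves:
  rows:
    - {"hand":0.18,"travel":[0,0,-0.05],"turn":0}
    - {"hand":0.21,"travel":[0,0,-0.05],"turn":0}
    - {"hand":0.26,"travel":[0,0,-0.05],"turn":0}
    - {"hand":0.33,"travel":[0,0,-0.05],"turn":0}
    - {"hand":0.4,"travel":[0,0,-0.05],"turn":0}
    - {"hand":0.4,"travel":[0,0,-2],"turn":0}
    - {"hand":0.4,"travel":[0,0,-5],"turn":0}
    - {"hand":0.4,"travel":[0,0,-9],"turn":0}
    - {"hand":0.4,"travel":[0,0,-11],"turn":0}
    - {"hand":0.4,"travel":[0,0,-11],"turn":0}

```text
t: 24.02
eef_pos: [0.5091, 0.2928, 0.2165]
orientation: [0.004, 0.462, 0.887, 0.004]
force: [0.8, 0.9, 0.5]
grip_width: 0.0377
grip_force: 0.0
```

```bash
python3 -c "
from h import *
im=get_image('scene');s=get_state();print(s['eef_pos'],s['t'],s['force'],s['grip_width']); go(.4473,-.285,.215,35)
cv2.imwrite('pics/s5.png',im[60:300,300:620,::-1].repeat(2,0).repeat(2,1))"
```

```text
[0.50761717 0.29233922 0.2132287 ] 24.0667 [-0.04452364  0.34210409 -1.33844701] 0.03783884914440092
travel [-43.83 -38.06  -0.32] turn 0.0 yaw 35.0 j6 -0.28
```

View pics/s5.png

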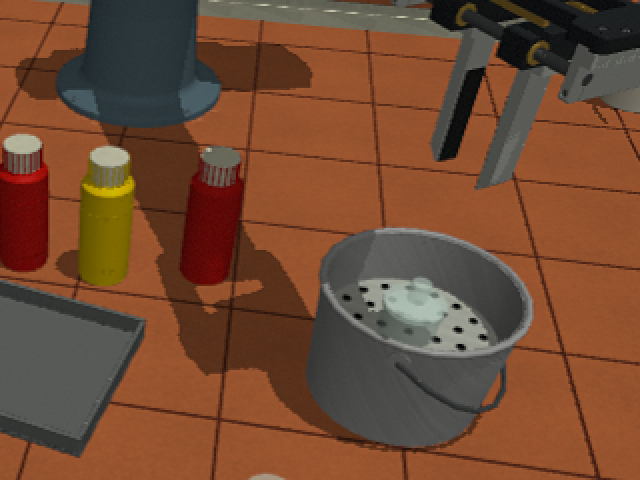

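The weighing bottle stands upright on the plate in the pail. Now the poly bottle goes back first.

Request:
apply_moves:
  rows:
    - {"hand":0.6,"travel":[-43.8,-38.1,-0.3],"turn":0}
    - {"hand":0.6,"travel":[-43.8,-38.1,-0.3],"turn":0}
    - {"hand":0.6,"travel":[-43.8,-38.1,-0.3],"turn":0}
    - {"hand":0.6,"travel":[-43.8,-38.1,-0.3],"turn":0}
    - {"hand":0.6,"travel":[-43.8,-38.1,-0.3],"turn":0}
    - {"hand":0.6,"travel":[-43.8,-38.1,-0.3],"turn":0}
    - {"hand":0.6,"travel":[-43.8,-38.1,-0.3],"turn":0}
    - {"hand":0.6,"travel":[-43.8,-38.1,-0.3],"turn":0}
    - {"hand":0.6,"travel":[-43.8,-38.1,-0.3],"turn":0}
    - {"hand":0.6,"travel":[-43.8,-38.1,-0.3],"turn":0}

```text
t: 24.9
eef_pos: [0.4607, -0.124, 0.2103]
orientation: [-0.002, 0.462, 0.887, 0.0]
force: [0.9, 0.6, -0.5]
grip_width: 0.0565
grip_force: 0.0
```

```bash
python3 -c "
from h import *
s=get_state();print(s['eef_pos'],s['t'],s['force'],s['grip_width']); go(.4473,-.285,.215,35)"
```

```text
[ 0.46067604 -0.12401593  0.21028595] 24.9 [ 0.90288229  0.63706243 -0.52151463] 0.05648452707804934
travel [-12.42 -10.33  -0.49] turn -0.0 yaw 35.0 j6 -1.11
```

Request:
apply_moves:
  rows:
    - {"hand":0.6,"travel":[-12.4,-10.3,-0.3],"turn":0}
    - {"hand":0.6,"travel":[-12.4,-10.3,-0.3],"turn":0}
    - {"hand":0.6,"travel":[-12.4,-10.3,-0.3],"turn":0}
    - {"hand":0.6,"travel":[-12.4,-10.3,-0.3],"turn":0}
    - {"hand":0.6,"travel":[-12.4,-10.3,-0.3],"turn":0}
    - {"hand":0.6,"travel":[-12.4,-10.3,-0.3],"turn":0}
    - {"hand":0.6,"travel":[-12.4,-10.3,-0.3],"turn":0}
    - {"hand":0.6,"travel":[-12.4,-10.3,-0.3],"turn":0}
    - {"hand":0.6,"travel":[-12.4,-10.3,-0.3],"turn":0}

```text
t: 25.65
eef_pos: [0.4492, -0.2818, 0.2148]
orientation: [-0.0, 0.461, 0.887, 0.0]
force: [1.2, 1.1, 0.2]
grip_width: 0.0568
grip_force: 0.0
```

```bash
python3 -c "
from h import *
s=get_state();print(s['eef_pos'],s['t'],s['force'],s['grip_width']); go(.4473,-.285,.1183,35)"
```

```text
[ 0.44920833 -0.28183723  0.21476009] 25.65 [1.16531517 1.07158387 0.24315342] 0.05678195351872011
travel [-0.16 -0.34  9.65] turn 0.1 yaw 35.1 j6 -1.39
```

Request:
apply_moves:
  rows:
    - {"hand":0.6,"travel":[-0.15,-0.3,3],"turn":0}
    - {"hand":0.6,"travel":[-0.15,-0.3,6],"turn":0}
    - {"hand":0.6,"travel":[-0.15,-0.3,8.5],"turn":0}
    - {"hand":0.6,"travel":[-0.15,-0.3,9.6],"turn":0}
    - {"hand":0.6,"travel":[-0.15,-0.3,9.6],"turn":0}
    - {"hand":0.6,"travel":[-0.15,-0.3,9.6],"turn":0}
    - {"hand":0.6,"travel":[-0.15,-0.3,9.6],"turn":0}
    - {"hand":0.6,"travel":[-0.15,-0.3,9.6],"turn":0}

```text
t: 26.32
eef_pos: [0.4487, -0.2871, 0.1214]
orientation: [0.002, 0.462, 0.887, -0.001]
force: [0.0, 0.9, 1.0]
grip_width: 0.0564
grip_force: 0.0
```

Request:
apply_moves:
  rows:
    - {"hand":0.5,"travel":[0,0,0],"turn":0}
    - {"hand":0.46,"travel":[0,0,0],"turn":0}
    - {"hand":0.42,"travel":[0,0,0],"turn":0}
    - {"hand":0.38,"travel":[0,0,0],"turn":0}
    - {"hand":0.34,"travel":[0,0,0],"turn":0}
    - {"hand":0.25,"travel":[0,0,0],"turn":0}
    - {"hand":0.25,"travel":[0,0,0],"turn":0}
    - {"hand":0.25,"travel":[0,0,0],"turn":0}
  grip_force: 20

```text
t: 26.98
eef_pos: [0.4477, -0.2864, 0.1196]
orientation: [0.0, 0.462, 0.887, -0.0]
force: [0.6, -0.5, 1.8]
grip_width: 0.0356
grip_force: 20.0
```

```bash
python3 -c "
from h import *
s=get_state();print(s['eef_pos'],s['t'],s['force'],s['grip_width']); go(.5275,.0155,.1741,35)"
```

```text
[ 0.44772583 -0.28637623  0.11957088] 26.9833 [ 0.5882988  -0.47212191  1.81750308] 0.03563070231578613
travel [20.15 23.85 -5.46] turn 0.0 yaw 35.0 j6 -1.39
```

Request:
apply_moves:
  rows:
    - {"hand":0.25,"travel":[0,0,-0.8],"turn":0}
    - {"hand":0.25,"travel":[0,0,-2.5],"turn":0}
    - {"hand":0.25,"travel":[0,0,-4.5],"turn":0}
    - {"hand":0.25,"travel":[1.3,1.5,-5.5],"turn":0}
    - {"hand":0.25,"travel":[3.5,4.2,-5.5],"turn":0}
    - {"hand":0.25,"travel":[6,7.2,-5.5],"turn":0}
    - {"hand":0.25,"travel":[8.5,10.1,-5.5],"turn":0}
    - {"hand":0.25,"travel":[11,13.1,-5.5],"turn":0}
    - {"hand":0.25,"travel":[13.5,16.1,-5.5],"turn":0}
    - {"hand":0.25,"travel":[16,19.1,-5.5],"turn":0}

```text
t: 27.82
eef_pos: [0.5121, -0.0437, 0.1745]
orientation: [-0.0, 0.462, 0.887, -0.0]
force: [0.5, 0.5, -1.0]
grip_width: 0.0356
grip_force: 20.0
```

Request:
apply_moves:
  rows:
    - {"hand":0.25,"travel":[2.2,2.6,0],"turn":0}
    - {"hand":0.25,"travel":[3.6,4.3,0],"turn":0}
    - {"hand":0.25,"travel":[4,4.7,0],"turn":0}
    - {"hand":0.25,"travel":[4,4.7,0],"turn":0}
    - {"hand":0.25,"travel":[4,4.7,0],"turn":0}
    - {"hand":0.25,"travel":[4,4.7,0],"turn":0}
    - {"hand":0.25,"travel":[4,4.7,0],"turn":0}

```text
t: 28.4
eef_pos: [0.5276, 0.0128, 0.1743]
orientation: [-0.0, 0.463, 0.887, -0.0]
force: [0.1, -0.4, -0.5]
grip_width: 0.0351
grip_force: 20.0
```

```bash
python3 -c "
from h import *
s=get_state();print(s['eef_pos'],s['t'],s['force'],s['grip_width']); go(.5283,.0144,.1206,35)"
```

```text
[0.52757755 0.01284454 0.17431166] 28.4 [ 0.05797363 -0.3956919  -0.49854414] 0.03507139634456619
travel [0.09 0.15 5.37] turn -0.1 yaw 34.9 j6 -0.8
```

Request:
apply_moves:
  rows:
    - {"hand":0.25,"travel":[0.1,0.15,0],"turn":0}
    - {"hand":0.25,"travel":[0.1,0.15,2],"turn":0}
    - {"hand":0.25,"travel":[0.1,0.15,3.8],"turn":0}
    - {"hand":0.25,"travel":[0.1,0.15,4.8],"turn":0}
    - {"hand":0.25,"travel":[0.1,0.15,5.1],"turn":0}
    - {"hand":0.25,"travel":[0.1,0.15,5.2],"turn":0}
    - {"hand":0.25,"travel":[0.1,0.15,5.2],"turn":0}
    - {"hand":0.25,"travel":[0.1,0.15,5.2],"turn":0}
    - {"hand":0.25,"travel":[0.1,0.15,5.2],"turn":0}

```text
t: 29.15
eef_pos: [0.5292, 0.0156, 0.1234]
orientation: [0.001, 0.462, 0.887, 0.0]
force: [-0.3, -0.8, -1.1]
grip_width: 0.0353
grip_force: 20.0
```

Request:
apply_moves:
  rows:
    - {"hand":0.25,"travel":[0,0,0.1],"turn":0}
    - {"hand":0.25,"travel":[0,0,0.15],"turn":0}
    - {"hand":0.25,"travel":[0,0,0.2],"turn":0}
    - {"hand":0.25,"travel":[0,0,0.2],"turn":0}
    - {"hand":0.25,"travel":[0,0,0.2],"turn":0}

```text
t: 29.57
eef_pos: [0.5286, 0.0157, 0.1206]
orientation: [0.0, 0.462, 0.887, 0.0]
force: [-0.2, 0.0, 0.1]
grip_width: 0.0355
grip_force: 20.0
```

Request:
apply_moves:
  rows:
    - {"hand":0.25,"travel":[0,0,-0.15],"turn":0}
    - {"hand":0.25,"travel":[-0.1,-0.07,-0.15],"turn":0}
    - {"hand":0.25,"travel":[-0.1,-0.07,-0.1],"turn":0}
    - {"hand":0.25,"travel":[-0.1,-0.07,0],"turn":0}
    - {"hand":0.25,"travel":[-0.1,-0.07,0.05],"turn":0}
    - {"hand":0.25,"travel":[-0.1,-0.07,0.08],"turn":0}
    - {"hand":0.25,"travel":[-0.1,-0.07,0.08],"turn":0}
    - {"hand":0.25,"travel":[-0.1,-0.07,0.08],"turn":0}

```text
t: 30.23
eef_pos: [0.5289, 0.0144, 0.1205]
orientation: [0.0, 0.462, 0.887, -0.0]
force: [-0.5, 0.2, 5.1]
grip_width: 0.0353
grip_force: 20.0
```

Placed. I release, rise and head for the stoppered bottle.

Request:
apply_moves:
  rows:
    - {"hand":0.41,"travel":[0,0,-0.05],"turn":0}
    - {"hand":0.45,"travel":[0,0,-0.05],"turn":0}
    - {"hand":0.5,"travel":[0,0,-0.05],"turn":0}
    - {"hand":0.57,"travel":[0,0,-0.05],"turn":0}
    - {"hand":0.6,"travel":[0,0,-2],"turn":0}
    - {"hand":0.6,"travel":[0,0,-5],"turn":0}
    - {"hand":0.6,"travel":[0,0,-8],"turn":0}
    - {"hand":0.6,"travel":[0,0,-9.8],"turn":0}
    - {"hand":0.6,"travel":[0,0,-9.8],"turn":0}
    - {"hand":0.6,"travel":[0,0,-9.8],"turn":0}

```text
t: 31.07
eef_pos: [0.5288, 0.0145, 0.218]
orientation: [0.001, 0.462, 0.887, 0.0]
force: [-0.4, -0.4, -0.3]
grip_width: 0.0566
grip_force: 0.0
```

```bash
python3 -c "
from h import *
s=get_state();print(s['eef_pos'],s['t'],s['force'],s['grip_width']); go(.537,-.2771,.22,35)"
```

```text
[0.52882874 0.0145021  0.21798278] 31.0667 [-0.39127538 -0.41821565 -0.28927313] 0.056640166437258575
travel [-24.35 -16.06  -0.19] turn 0.0 yaw 35.0 j6 -0.8
```

Request:
apply_moves:
  rows:
    - {"hand":0.5,"travel":[-24.4,-16.1,0],"turn":0}
    - {"hand":0.5,"travel":[-24.4,-16.1,0],"turn":0}
    - {"hand":0.5,"travel":[-24.4,-16.1,0],"turn":0}
    - {"hand":0.5,"travel":[-24.4,-16.1,0],"turn":0}
    - {"hand":0.5,"travel":[-24.4,-16.1,0],"turn":0}
    - {"hand":0.5,"travel":[-24.4,-16.1,0],"turn":0}
    - {"hand":0.5,"travel":[-24.4,-16.1,0],"turn":0}
    - {"hand":0.5,"travel":[-24.4,-16.1,0],"turn":0}
    - {"hand":0.5,"travel":[-24.4,-16.1,0],"turn":0}
    - {"hand":0.5,"travel":[-24.4,-16.1,0],"turn":0}

```text
t: 31.9
eef_pos: [0.5356, -0.2767, 0.2152]
orientation: [-0.002, 0.462, 0.887, 0.001]
force: [-0.0, -0.3, 0.1]
grip_width: 0.0473
grip_force: 0.0
```

```bash
python3 -c "
from h import *
s=get_state();print(s['eef_pos'],s['t'],s['force'],s['grip_width']); go(.537,-.2771,.128,35)"
```

```text
[ 0.53561803 -0.2766835   0.21521872] 31.9 [-0.00580246 -0.25338236  0.0818235 ] 0.04728393469936729
travel [-0.15  0.1   8.72] turn -0.0 yaw 35.0 j6 -1.28
```

Request:
apply_moves:
  rows:
    - {"hand":0.5,"travel":[0,0,3],"turn":0}
    - {"hand":0.5,"travel":[0,0,6],"turn":0}
    - {"hand":0.5,"travel":[0,0,8],"turn":0}
    - {"hand":0.5,"travel":[0,0,8.8],"turn":0}
    - {"hand":0.5,"travel":[0,0,8.8],"turn":0}
    - {"hand":0.5,"travel":[0,0,8.8],"turn":0}
    - {"hand":0.5,"travel":[0,0,8.8],"turn":0}
    - {"hand":0.5,"travel":[0,0,8.8],"turn":0}

```text
t: 32.57
eef_pos: [0.5376, -0.2781, 0.1315]
orientation: [0.002, 0.462, 0.887, -0.0]
force: [-0.9, -0.9, -0.3]
grip_width: 0.047
grip_force: 0.0
```

Request:
apply_moves:
  rows:
    - {"hand":0.4,"travel":[0,0,0],"turn":0}
    - {"hand":0.36,"travel":[0,0,0],"turn":0}
    - {"hand":0.32,"travel":[0,0,0],"turn":0}
    - {"hand":0.28,"travel":[0,0,0],"turn":0}
    - {"hand":0.24,"travel":[0,0,0],"turn":0}
    - {"hand":0.15,"travel":[0,0,0],"turn":0}
    - {"hand":0.15,"travel":[0,0,0],"turn":0}
    - {"hand":0.15,"travel":[0,0,0],"turn":0}
  grip_force: 20

```text
t: 33.23
eef_pos: [0.5366, -0.2777, 0.1297]
orientation: [0.0, 0.462, 0.887, -0.0]
force: [0.9, 1.0, 1.3]
grip_width: 0.0253
grip_force: 20.0
```

```bash
cat >> h.py <<'E'
def home(rel,hm,zrel=.003):  # rel: TCP when set on mat, hm: TCP when gripped in tray
    s=get_state(); q=s['orientation']; m=R.from_quat(np.r_[q[1:],q[0]]).as_matrix(); e=s['eef_pos']
    k=(e[:2]-np.array(rel))@m[:2,0]
    t=np.array(hm)+k*m[:2,0]; print(e,s['t'],s['force'],s['grip_width'],'slip',k,'target',t,'ztouch',e[2]+.001); return t
E
python3 -c "
from h import *
t=home((.537,-.2771),(.5159,-.0413)); go(*t,.183,35)"
```

```text
[ 0.53664413 -0.2777431   0.12971602] 33.2333 [0.87978443 0.98390609 1.28926865] 0.025314125803950434 slip -0.0003226570333896967 target [ 0.51608508 -0.0415643 ] ztouch 0.13071601755334564
travel [20.52 11.86 -5.33] turn 0.0 yaw 35.0 j6 -1.28
```

Request:
apply_moves:
  rows:
    - {"hand":0.15,"travel":[0,0,-0.8],"turn":0}
    - {"hand":0.15,"travel":[0,0,-2.5],"turn":0}
    - {"hand":0.15,"travel":[0,0,-4.5],"turn":0}
    - {"hand":0.15,"travel":[2,1.1,-5.3],"turn":0}
    - {"hand":0.15,"travel":[5,2.9,-5.3],"turn":0}
    - {"hand":0.15,"travel":[8.2,4.7,-5.3],"turn":0}
    - {"hand":0.15,"travel":[11.5,6.6,-5.3],"turn":0}
    - {"hand":0.15,"travel":[14.8,8.5,-5.3],"turn":0}
    - {"hand":0.15,"travel":[18,10.4,-5.3],"turn":0}
    - {"hand":0.15,"travel":[20,11.5,-5.3],"turn":0}

```text
t: 34.07
eef_pos: [0.5149, -0.0447, 0.1824]
orientation: [-0.001, 0.461, 0.887, 0.0]
force: [0.3, 0.0, -2.0]
grip_width: 0.0253
grip_force: 20.0
```

Request:
apply_moves:
  rows:
    - {"hand":0.15,"travel":[0.5,0.3,0],"turn":0}
    - {"hand":0.15,"travel":[0.5,0.3,0],"turn":0}
    - {"hand":0.15,"travel":[0.5,0.3,0],"turn":0}
    - {"hand":0.15,"travel":[0.5,0.3,0],"turn":0}
    - {"hand":0.15,"travel":[0.5,0.3,0],"turn":0}

```text
t: 34.48
eef_pos: [0.5158, -0.0434, 0.1825]
orientation: [0.0, 0.463, 0.887, -0.0]
force: [-0.1, 0.4, -1.5]
grip_width: 0.0254
grip_force: 20.0
```

```bash
python3 -c "
from h import *
s=get_state();print(s['eef_pos'],s['t'],s['force'],s['grip_width']); go(.5161,-.0416,.1307,35)"
```

```text
[ 0.5157665  -0.04337811  0.18252793] 34.4833 [-0.13289255  0.35388797 -1.50898147] 0.02535381831883381
travel [0.13 0.13 5.18] turn -0.1 yaw 34.9 j6 -0.91
```

Request:
apply_moves:
  rows:
    - {"hand":0.15,"travel":[0.05,0.05,0],"turn":0}
    - {"hand":0.15,"travel":[0.05,0.05,2],"turn":0}
    - {"hand":0.15,"travel":[0.05,0.05,3.8],"turn":0}
    - {"hand":0.15,"travel":[0.05,0.05,4.6],"turn":0}
    - {"hand":0.15,"travel":[0.05,0.05,4.9],"turn":0}
    - {"hand":0.15,"travel":[0.05,0.05,4.9],"turn":0}
    - {"hand":0.15,"travel":[0.05,0.05,4.9],"turn":0}
    - {"hand":0.15,"travel":[0.05,0.05,4.9],"turn":0}
    - {"hand":0.15,"travel":[0.05,0.05,4.9],"turn":0}

```text
t: 35.23
eef_pos: [0.5164, -0.0416, 0.1346]
orientation: [0.001, 0.462, 0.887, 0.0]
force: [0.6, -0.0, -1.0]
grip_width: 0.0256
grip_force: 20.0
```

```bash
python3 -c "
from h import *
s=get_state();print(s['eef_pos'],s['t'],s['force'],s['grip_width']); go(.5161,-.0416,.1307,35)"
```

```text
[ 0.51640618 -0.04157909  0.1346182 ] 35.2333 [ 0.61468182 -0.04592228 -1.01885398] 0.02555351212446076
travel [ 0.02 -0.03  0.39] turn 0.0 yaw 35.0 j6 -0.91
```

Request:
apply_moves:
  rows:
    - {"hand":0.15,"travel":[0,0,0.1],"turn":0}
    - {"hand":0.15,"travel":[0,0,0.2],"turn":0}
    - {"hand":0.15,"travel":[0,0,0.3],"turn":0}
    - {"hand":0.15,"travel":[0,0,0.35],"turn":0}
    - {"hand":0.15,"travel":[0,0,0.35],"turn":0}
    - {"hand":0.15,"travel":[0,0,0.35],"turn":0}

```text
t: 35.73
eef_pos: [0.5161, -0.0414, 0.1307]
orientation: [0.0, 0.462, 0.887, 0.0]
force: [-0.9, 1.0, 2.9]
grip_width: 0.025
grip_force: 20.0
```

Contact at the expected height and place. I release and rise.

Request:
apply_moves:
  rows:
    - {"hand":0.3,"travel":[0,0,0],"turn":0}
    - {"hand":0.34,"travel":[0,0,0],"turn":0}
    - {"hand":0.4,"travel":[0,0,0],"turn":0}
    - {"hand":0.47,"travel":[0,0,0],"turn":0}
    - {"hand":0.5,"travel":[0,0,-2],"turn":0}
    - {"hand":0.5,"travel":[0,0,-5],"turn":0}
    - {"hand":0.5,"travel":[0,0,-8],"turn":0}
    - {"hand":0.5,"travel":[0,0,-9],"turn":0}
    - {"hand":0.5,"travel":[0,0,-9],"turn":0}
    - {"hand":0.5,"travel":[0,0,-9],"turn":0}

```text
t: 36.57
eef_pos: [0.5155, -0.0413, 0.2194]
orientation: [-0.0, 0.462, 0.887, -0.0]
force: [0.3, -0.3, -0.8]
grip_width: 0.0472
grip_force: 0.0
```

```bash
python3 -c "
from h import *
s=get_state();print(s['eef_pos'],s['t'],s['force'],s['grip_width']); go(.6268,-.2678,.22,80)"
```

```text
[ 0.51551432 -0.04131775  0.21936504] 36.5667 [ 0.31619882 -0.33044078 -0.83362874] 0.04715925173518638
travel [-24.94  -3.88  -0.07] turn -45.0 yaw 35.0 j6 -0.91
```

Request:
apply_moves:
  rows:
    - {"hand":0.5,"travel":[-24.9,-3.9,0],"turn":-45}
    - {"hand":0.5,"travel":[-24.9,-3.9,0],"turn":-45}
    - {"hand":0.5,"travel":[-24.9,-3.9,0],"turn":-45}
    - {"hand":0.5,"travel":[-24.9,-3.9,0],"turn":-45}
    - {"hand":0.5,"travel":[-24.9,-3.9,0],"turn":-45}
    - {"hand":0.5,"travel":[-24.9,-3.9,0],"turn":-45}
    - {"hand":0.5,"travel":[-24.9,-3.9,0],"turn":-45}
    - {"hand":0.5,"travel":[-24.9,-3.9,0],"turn":-45}
    - {"hand":0.5,"travel":[-24.9,-3.9,0],"turn":-45}
    - {"hand":0.5,"travel":[-24.9,-3.9,0],"turn":-45}

```text
t: 37.4
eef_pos: [0.6258, -0.2663, 0.2184]
orientation: [-0.001, 0.087, 0.996, 0.001]
force: [-0.1, -0.5, 0.4]
grip_width: 0.0472
grip_force: 0.0
```

```bash
python3 -c "
from h import *
s=get_state();print(s['eef_pos'],s['t'],s['force'],s['grip_width']); go(.6268,-.2678,.128,80)"
```

```text
[ 0.62578879 -0.26632761  0.21841726] 37.4 [-0.08720669 -0.47665674  0.44421937] 0.04715067837668832
travel [-0.15 -0.14  9.04] turn -0.0 yaw 80.0 j6 -1.97
```

Request:
apply_moves:
  rows:
    - {"hand":0.5,"travel":[0,0,3],"turn":0}
    - {"hand":0.5,"travel":[-0.05,-0.05,6],"turn":0}
    - {"hand":0.5,"travel":[-0.05,-0.05,8],"turn":0}
    - {"hand":0.5,"travel":[-0.05,-0.05,9],"turn":0}
    - {"hand":0.5,"travel":[-0.05,-0.05,9],"turn":0}
    - {"hand":0.5,"travel":[-0.05,-0.05,9],"turn":0}
    - {"hand":0.5,"travel":[-0.05,-0.05,9],"turn":0}
    - {"hand":0.5,"travel":[-0.05,-0.05,9],"turn":0}

```text
t: 38.07
eef_pos: [0.6281, -0.2687, 0.1324]
orientation: [0.002, 0.087, 0.996, -0.001]
force: [0.7, -0.1, 0.8]
grip_width: 0.047
grip_force: 0.0
```

Request:
apply_moves:
  rows:
    - {"hand":0.45,"travel":[0,0,0],"turn":0}
    - {"hand":0.4,"travel":[0,0,0],"turn":0}
    - {"hand":0.36,"travel":[0,0,0],"turn":0}
    - {"hand":0.32,"travel":[0,0,0],"turn":0}
    - {"hand":0.28,"travel":[0,0,0],"turn":0}
    - {"hand":0.2,"travel":[0,0,0],"turn":0}
    - {"hand":0.2,"travel":[0,0,0],"turn":0}
    - {"hand":0.2,"travel":[0,0,0],"turn":0}
  grip_force: 20

```text
t: 38.73
eef_pos: [0.6271, -0.2684, 0.1302]
orientation: [0.0, 0.087, 0.996, -0.0]
force: [-0.4, -0.0, 0.6]
grip_width: 0.0294
grip_force: 20.0
```

```bash
python3 -c "
from h import *
t=home((.6268,-.2678),(.5741,-.0553)); go(*t,.183,80)"
```

```text
[ 0.62709379 -0.26844207  0.13021904] 38.7333 [-0.40049675 -0.04903012  0.57611772] 0.029430294080842422 slip -0.00040084086178651673 target [ 0.57449475 -0.05536962] ztouch 0.131219040915342
travel [ 8.88 20.07 -5.29] turn -0.0 yaw 80.0 j6 -1.97
```

Request:
apply_moves:
  rows:
    - {"hand":0.2,"travel":[0,0,-0.8],"turn":0}
    - {"hand":0.2,"travel":[0,0,-2.5],"turn":0}
    - {"hand":0.2,"travel":[0,0,-4.5],"turn":0}
    - {"hand":0.2,"travel":[1,2.2,-5.3],"turn":0}
    - {"hand":0.2,"travel":[2.2,5,-5.3],"turn":0}
    - {"hand":0.2,"travel":[3.6,8,-5.3],"turn":0}
    - {"hand":0.2,"travel":[5,11.2,-5.3],"turn":0}
    - {"hand":0.2,"travel":[6.4,14.4,-5.3],"turn":0}
    - {"hand":0.2,"travel":[7.7,17.4,-5.3],"turn":0}
    - {"hand":0.2,"travel":[8.7,19.7,-5.3],"turn":0}

```text
t: 39.57
eef_pos: [0.5743, -0.0566, 0.1828]
orientation: [-0.001, 0.087, 0.996, 0.0]
force: [-0.5, -0.5, -1.1]
grip_width: 0.0293
grip_force: 20.0
```

Request:
apply_moves:
  rows:
    - {"hand":0.2,"travel":[0.2,0.3,0],"turn":0}
    - {"hand":0.2,"travel":[0.2,0.3,0],"turn":0}
    - {"hand":0.2,"travel":[0.2,0.3,1.5],"turn":0}
    - {"hand":0.2,"travel":[0.2,0.3,3],"turn":0}
    - {"hand":0.2,"travel":[0.2,0.3,4.2],"turn":0}
    - {"hand":0.2,"travel":[0.2,0.3,4.7],"turn":0}
    - {"hand":0.2,"travel":[0.2,0.3,4.8],"turn":0}
    - {"hand":0.2,"travel":[0.2,0.3,4.8],"turn":0}
    - {"hand":0.2,"travel":[0.2,0.3,4.8],"turn":0}
    - {"hand":0.2,"travel":[0.2,0.3,4.8],"turn":0}

```text
t: 40.4
eef_pos: [0.5748, -0.0562, 0.136]
orientation: [0.001, 0.087, 0.996, -0.0]
force: [-0.3, 0.3, -2.1]
grip_width: 0.0295
grip_force: 20.0
```

```bash
python3 -c "
from h import *
s=get_state();print(s['eef_pos'],s['t'],s['force'],s['grip_width']); go(.5745,-.0554,.1312,80)"
```

```text
[ 0.5747549  -0.05619323  0.13602212] 40.4 [-0.31825754  0.33954039 -2.09835346] 0.029545166566012204
travel [0.04 0.07 0.48] turn -0.0 yaw 80.0 j6 -1.69
```

Request:
apply_moves:
  rows:
    - {"hand":0.2,"travel":[0,0,0.1],"turn":0}
    - {"hand":0.2,"travel":[0,0,0.2],"turn":0}
    - {"hand":0.2,"travel":[0,0,0.3],"turn":0}
    - {"hand":0.2,"travel":[0,0,0.38],"turn":0}
    - {"hand":0.2,"travel":[0,0,0.43],"turn":0}
    - {"hand":0.2,"travel":[0,0,0.45],"turn":0}
    - {"hand":0.2,"travel":[0,0,0.45],"turn":0}
    - {"hand":0.2,"travel":[0,0,0.45],"turn":0}

```text
t: 41.07
eef_pos: [0.5744, -0.056, 0.1312]
orientation: [0.0, 0.087, 0.996, -0.0]
force: [-0.6, -0.7, 3.8]
grip_width: 0.0295
grip_force: 20.0
```

Contact. I release, rise and back away out of both views.

Request:
apply_moves:
  rows:
    - {"hand":0.34,"travel":[0,0,0],"turn":0}
    - {"hand":0.38,"travel":[0,0,0],"turn":0}
    - {"hand":0.44,"travel":[0,0,0],"turn":0}
    - {"hand":0.5,"travel":[0,0,0],"turn":0}
    - {"hand":0.5,"travel":[0,0,-2],"turn":0}
    - {"hand":0.5,"travel":[0,0,-5],"turn":0}
    - {"hand":0.5,"travel":[0,0,-8],"turn":0}
    - {"hand":0.5,"travel":[0,0,-10],"turn":0}
    - {"hand":0.5,"travel":[0,0,-10],"turn":0}

```text
t: 41.82
eef_pos: [0.5767, -0.0566, 0.2361]
orientation: [0.005, 0.087, 0.996, -0.001]
force: [0.6, -0.1, 0.4]
grip_width: 0.0467
grip_force: 0.0
```

Request:
apply_moves:
  rows:
    - {"hand":0.5,"travel":[12,-36,0],"turn":0}
    - {"hand":0.5,"travel":[12,-36,0],"turn":0}
    - {"hand":0.5,"travel":[12,-36,0],"turn":0}
    - {"hand":0.5,"travel":[12,-36,0],"turn":0}
    - {"hand":0.5,"travel":[12,-36,0],"turn":0}
    - {"hand":0.5,"travel":[12,-36,0],"turn":0}
    - {"hand":0.5,"travel":[12,-36,0],"turn":0}
    - {"hand":0.5,"travel":[12,-36,0],"turn":0}
    - {"hand":0.5,"travel":[12,-36,0],"turn":0}
    - {"hand":0.5,"travel":[12,-36,0],"turn":0}

```text
t: 42.65
eef_pos: [0.39, -0.3938, 0.229]
orientation: [-0.001, 0.09, 0.996, -0.0]
force: [0.8, -0.2, -0.3]
grip_width: 0.047
grip_force: 0.0
```

```bash
python3 - <<'E'
from h import *
print(get_state()['eef_pos'])
t=get_image('top')[:,:,::-1]; s=get_image('scene')[:,:,::-1]; cv2.imwrite('pics/tf.png',t); cv2.imwrite('pics/sf.png',s)
a=[cv2.resize(x[205:325,265:385],None,fx=3.3,fy=3.3,interpolation=2) for x in (cv2.imread('pics/top0.png'),t)]
b=[cv2.resize(x[120:270,240:390],(396,396),interpolation=2)[:200] for x in (cv2.imread('pics/scene0.png'),s)]
cv2.imwrite('pics/cmp.png',np.vstack([np.hstack(a),np.hstack(b)]))
for im in (cv2.imread('pics/top0.png'),t):
    h=cv2.cvtColor(im,cv2.COLOR_BGR2HSV).astype(int)
    for n,m,(x0,y0,x1,y1) in(('amber',h[...,2]<45,(335,225,367,257)),('stop',(h[...,0]>60)&(h[...,0]<90)&(h[...,1]>70),(325,262,360,300)),('poly',(h[...,2]>180)&(h[...,1]<60),(285,252,325,292))):
        v,u=np.nonzero(m[y0:y1,x0:x1]); print(n,len(u),u.mean().round(2)+x0,v.mean().round(2)+y0)
E
```

```text
[ 0.3899787  -0.39378222  0.22898877]
amber 363 350.25 238.38
stop 160 341.65 278.31
poly 0 nan nan
amber 363 349.9 238.75
stop 165 341.24 278.22
poly 0 nan nan<stdin>:10: RuntimeWarning: Mean of empty slice.
  ret = ret.dtype.type(ret / rcount)
```

View pics/cmp.png

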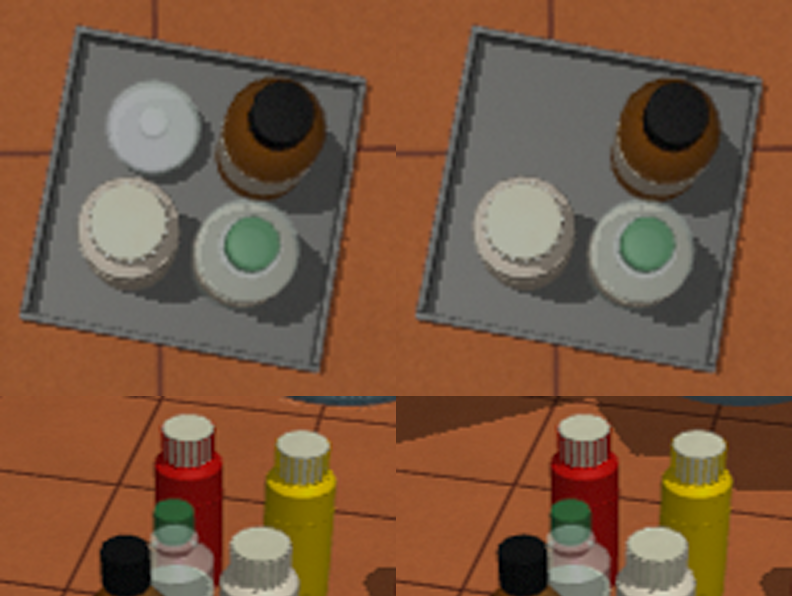

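View pics/sf.png

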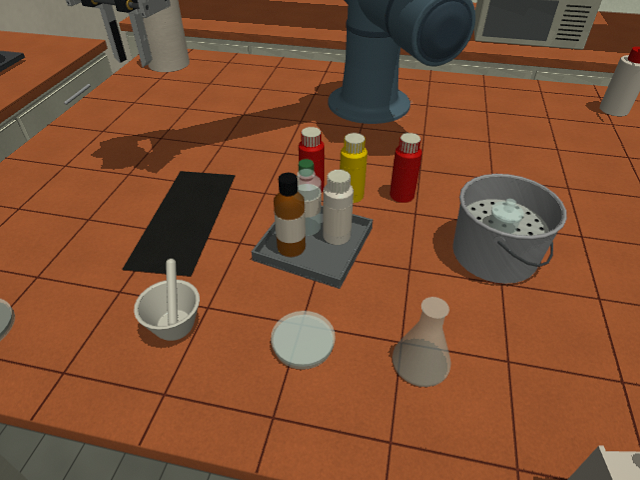

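The before and after pictures match: bottles are back within about half a pixel (under 1 mm), the weighing bottle is upright in the pail at (508,212), and the bystanders are where they were.

```bash
python3 -c "
from workcell import *
print(sign_off())"
```

```text
the job is handed in; nothing more can be done
None
```

The job is done and handed in: the weighing bottle stands upright on the pail's insert plate, the three tall bottles are back in their tray places (amber and stoppered measured within about 1 mm, poly checked by eye only), and the mortar, flask and dish were left alone.

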